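# Bring the large tape round on the lazy Susan and point it out

## Task

Someone at the robot's side of the table has asked which tape to use: with your fingertips turn the wooden disc of the lazy Susan until the large roll of tape lying on it has come round to the side nearest the robot, straight in front of the disc's centre, and let go of the disc so that it stands still. Then point at the middle of that roll from just above it, fingertips about 3 cm over it and not touching it, keep pointing for three seconds, and draw the hand well back (20 cm or more from the roll) so that the roll can be taken. Touch nothing but the disc: the things on it ride round without being handled or upset, and nothing on the table is gripped, lifted or pushed about.

Things in the scene. Friction and masses are not known exactly. Their poses are not given: they have to be found in the camera images.
- lazy_susan: lazy Susan: a round wooden disc on a low base that does not slide. Origin: on the table on the disc's axis; the frame is the base's and does not turn, -x points at the robot within 0.2 rad. Disc: radius 180 mm, flat top 38 mm above the table, rim from 17 to 38 mm. The outer 30 mm of the top on the side nearest the robot, between the tape and the small roll, is bare: fingertips can be set there
- lazy_susan_disc (a joint): turn of the disc, rad, positive anticlockwise from above; start value arbitrary; stops at -2.97 and 2.97, not reached when the tape comes round the shorter way (1 to 2.1 rad). It turns easily (0.03 N m) and stops at once when let go; fingertips pressed on its top (4 to 25 N, friction about 0.6) and moved in a circle round its axis drag it along
- near_side (a point): invisible point at the height of the disc's top, 115 mm from its axis on the side nearest the robot; belongs to the base and does not turn. The large tape's middle is to come to rest within 4.5 cm of it, seen from above
- tape_big: the large roll of plain masking tape lying flat on the disc, 103 mm across and 25 mm high, an open ring with a wide core; by far the largest flat ring there. It starts on the left or the right of the disc as the robot sees it, 95 to 123 mm from the disc's axis, free to slide. Origin: the middle of its underside, z upward
- crochet_ball: ball of crochet cotton, 85 mm across and 79 mm high with a hollow core, loose on the disc on the side opposite the tape. Origin: the middle of its underside
- thread_cone: cone of thread, 62 mm across the foot and 150 mm high, standing loose on the disc on the side far from the robot. Origin: the middle of its underside, z is its axis
- washi_small: small roll of patterned paper tape lying flat on the disc in front of its centre, 41 mm across and 15 mm high, loose; not the roll that was asked for. Origin: the middle of its underside
- posy: three chenille flowers twisted together, 64 x 60 x 20 mm, loose near the disc's centre. Origin: the middle of its underside
- scissors: scissors lying on the table near its front edge, left of the lazy Susan, 141 x 57 x 10 mm, loose. Origin: the middle of the underside
- lizard: lizard woven from beads, 162 x 94 x 9 mm, lying on the table left of the lazy Susan, loose. Origin: the middle of the underside
Mind the look-alikes: they are no part of the job. What is shaped like the washi_small but grey is not meant.

How it is judged (in metres and radians):
On the way, in this order (a step that is already met when the one before it is completed fails the run):
1. the large tape has come round to the near side, and the disc stands still with the fingers off it (horizontal distance between tape_big and near_side below 0.045 m and velocity of joint lazy_susan_disc between -0.05 and 0.05 rad/s and contact force between each of the fingers, the arm and lazy_susan below 0.2 N), for 0.2 s.
2. the fingers point at the middle of the tape from just above for two seconds (horizontal distance between tape_big and near_side below 0.045 m and velocity of joint lazy_susan_disc between -0.05 and 0.05 rad/s and horizontal distance between the grasp point and tape_big below 0.025 m and z of the grasp point in the frame of tape_big between 0.046 and 0.11 m), for 2 s.
At the end, for the whole second after the job is handed in: The large tape lies flat on the disc, its middle within 4.5 cm of the disc's near side point; the disc stands still; the cone is upright and the ball, cone, small roll and posy are still on the disc; the hand is more than 15 cm away from the tape (horizontal distance between tape_big and near_side below 0.045 m and velocity of joint lazy_susan_disc between -0.05 and 0.05 rad/s and linear speed of tape_big below 0.02 m/s and height (world z) of tape_big above 0.03 m and angle between tape_big's own z axis and vertical below 0.1 rad and distance between the grasp point and tape_big above 0.15 m and angle between thread_cone's own z axis and vertical below 0.2 rad and horizontal distance between each of crochet_ball, thread_cone, washi_small, posy and lazy_susan below 0.17 m and height (world z) of each of crochet_ball, thread_cone, washi_small, posy above 0.02 m); the robot touches nothing.
It fails at once if the large tape is touched by the robot (contact force between any of the fingers, the arm and tape_big above 0.5 N).
It fails at once if the large tape is lifted off the disc (height (world z) of tape_big above 0.055 m).
It fails at once if something else on the disc is touched by the robot (contact force between any of the fingers, the arm and crochet_ball above 0.5 N or contact force between any of the fingers, the arm and thread_cone above 0.5 N or contact force between any of the fingers, the arm and washi_small above 0.5 N or contact force between any of the fingers, the arm and posy above 0.5 N).
It fails at once if the disc is pushed with the arm or the hand instead of the fingers (contact force between the arm and lazy_susan above 5 N).
It fails at once if something lying on the table is pushed about (distance of any of scissors, lizard from where it was at the start of the episode above 0.03 m).
It also fails if it takes over 54 s, if anything falls off the work surface, if the arm or the gripper's body presses on something with over 40 N, if the wrist force passes 120 N, or if a joint passes its speed limit or range.

## Robot

A 6-joint arm with a two-finger parallel gripper is mounted at the origin on a cart in front of the work surface, level with it; the furniture and walls round the work are solid. World frame = base frame: x ahead of the robot, y to its left, z up, the work surface at z = 0. Lengths are in mm, angles in rad, forces in N, time in s.
With the tool pointing down it reaches from about 275 to 1000 mm from the base axis. Payload 8.4 kg.
Tool frame: the origin (TCP) lies at the very end of the fingers, on their centre line; the grasp point (between the pads) lies 19 mm behind it (r.pinch_z is the distance from the TCP to the grasp point, in mm); z points along the fingers, y is the line along which they close (so a half turn about z gives the same grasp; the last joint's range is limited). The gripper opens to 85 mm and grips with 20 to 120 N. Pads are 22 mm wide; open, the fingers measure 114 mm over their backs; the gripper's body (76 mm by 85 mm) begins 54 mm behind the grasp point. The pads swing forward as they close: fully open they stand 13 mm farther back than shut.
Start: joints at [-1.155, 0.353, 1.633, -0, 1.155, -0.002], TCP at [253.593, -571.243, 231.281] pointing down, gripper open.
Joint ranges: [-2.63, 2.63], [-0.92, 2.1], [0.06, 2.66], [-1.3, 4.44], [0, 2.69], [-3.02, 3.02]. Speed limits (rad/s): [2.22, 2.22, 2.79, 3.14, 3.14, 3.14].

## Interface

Orientations are given as [roll, pitch, yaw] about the fixed x, y, z axes, in that order (R = Rz(yaw) Ry(pitch) Rx(roll)).
In Python, from rig import r gives the robot as it stands.
- The arm moves only by the tool carry_out, never from a script. Its argument "series" is a list of rows, each a list of 7 numbers: the turn, a rotation vector about the tool's x, y, z as a fraction of full scale, then the shift along the tool's x, y, z as a fraction of full scale, then the gripper command: -1 is fully open, 1 is shut, values between are in proportion. A call has 1 to 8 rows; each row is the pose to reach, as a shift and turn from the pose commanded when the call began, along the tool's axes at that moment, turning the shorter way round; what a row does not reach only later rows make up. Full scale, the value 1, is 0.25 m for a shift and pi rad for a turn. A row lasts 1/8 s, in which the tool goes at most 62.5 mm and 10.7 degrees, less where a joint would pass 70% of its speed; a pose out of reach is approached as far as the arm can. A call with a number of a shift or a turn outside -1 to 1 is refused whole. A call with a gripper value outside its range is refused whole. The fingers move at their own pace and stop on an object; "force" is the grip in N (left out, the last holds). Time passes only in rows, so rows that repeat a pose let the fingers close. It gives the time, the measured TCP pose, the force, the opening and the grip force at its end, in the units of the state.
- r.sense(): the state, without advancing time (a new reading comes with each control period).
- r.grab_frame(name): name is "side" or "top" or "wrist"; returns the picture (384x512x3 uint8, red, green, blue); there is no depth.
- r.get_calibration(name): a dict with "K" (3x3 intrinsics, pixels), "pose" (4x4, takes a point from camera to world coordinates). Camera axes: x right, y up, looking along -z (the intrinsics and any distortion apply to the point x, -y, -z); pixel columns grow to the right and rows downward; lengths in mm; the calibration is good to about 2 mm. A picture is of the moment at which its call begins: read the wrist's pose just before it. get_calibration takes no time and is no camera call; for the wrist camera it gives the pose at the moment of the call.
- r.sign_off(): hands the job in; it is judged then, once.
Trained networks look in the newest picture that a camera, given by its name, has taken for a name from the list of things; names that differ only in an ending like _2 or _b are one class to them, and where a whole thing is asked for, a point or a joint stands for the part that bears it (a point fixed in the world has none). Each returns a list of dicts, best first, with "score" (0 to 1); they miss things now and then, are a little off and sometimes report something else, mostly with a low value. They report only what shows in the picture. A call takes as long as a camera call. They do not tell look-alikes from the thing itself.
- r.silhouettes(camera, label): "region" (384x512 bool, what is visible of it) and "position" ([row, column] in pixels, amid what is visible of it).
The state is a dict: "clock": time; "qpos": joint angles; "qvel": joint speeds; "joint_efforts": joint torques, N m; "eef_pos": TCP position; "tcp_rot": TCP orientation; "contact_force": force on the tool from outside, world axes, zero at the start; "wrist_torque": the same for the moment, N m; "opening": opening from 0.0 (shut) to 1.0 (fully open); "grasp_force": force on a finger pad.
Only numpy, scipy, OpenCV 4.12 (cv2) and the standard library are available. Lean on these libraries where they do the work, as an engineer would, in place of code of your own. Each camera call takes 0.05 s, during which the arm holds its last target. There are 200 camera calls.

## Working session

There is one attempt and no reset: what is moved stays moved. The work goes in short steps, Python scripts to look and compute and a tool call to move; the robot and the scene stay as the last step left them, time stands still between calls to the robot, and variables do not carry over. Pictures are saved under pics/ and viewed, at most 10 in all, crops included, and the job is handed in when it is done.

Besides the shell and the picture viewer there is one more tool, called after ">>>" as name(argument=value, ...) on one line, values as JSON. carry_out: Moves the arm, as the interface text tells. Its arguments: {"type":"object","properties":{"series":{"type":"array"},"force":{"type":"number"}},"required":["series"]}

```bash
mkdir -p pics
cat > h.py <<'E'
import numpy as np, cv2
from rig import r
def ray(cam,rc,z):
    c=r.get_calibration(cam);K=np.array(c["K"]);P=np.array(c["pose"])
    d=np.linalg.inv(K)@np.array([rc[1],rc[0],1.]);d=P[:3,:3]@np.array([d[0],-d[1],-d[2]])
    o=P[:3,3];return o+d*(z-o[2])/d[2]
def proj(cam,p):
    c=r.get_calibration(cam);K=np.array(c["K"]);P=np.array(c["pose"])
    q=P[:3,:3].T@(np.array(p,float)-P[:3,3]);q=K@np.array([q[0],-q[1],-q[2]]);return q[:2]/q[2]
E
python3 - <<'E'
from h import *
ims=[]
for c in("top","side"):
    im=r.grab_frame(c);cv2.imwrite(f"pics/{c}0.png",im[:,:,::-1])
    for l,z in(("lazy_susan",38),("tape_big",63),("washi_small",53),("crochet_ball",78),("posy",50),("thread_cone",100),("scissors",5),("lizard",5)):
        for d in r.silhouettes(c,l)[:2]:
            m=d["region"]; ct,_=cv2.findContours(m.astype(np.uint8),0,2);ct=max(ct,key=len)
            print(c,l,round(d["score"],2),np.round(d["position"]),ray(c,d["position"],z).round(), [x.round().astype(int).tolist() if hasattr(x,'round') else x for x in map(np.array,cv2.boundingRect(ct) and [cv2.boundingRect(ct)])])
print(r.get_calibration("top")); print(r.sense())
E
```

```text
top lazy_susan 0.82 [176. 312.] [603. 125.  38.] [[238, 96, 151, 146]]
top tape_big 0.63 [162. 277.] [631. 211.  63.] [[249, 152, 43, 43]]
top washi_small 0.54 [189. 325.] [568.  98.  53.] [[311, 192, 11, 9]]
top washi_small 0.46 [225. 180.] [484. 441.  53.] [[175, 217, 18, 19]]
top crochet_ball 0.66 [152. 362.] [651.  13.  78.] [[344, 136, 37, 36]]
top posy 0.64 [163. 315.] [631. 119.  50.] [[307, 151, 22, 22]]
top thread_cone 0.94 [117. 310.] [728. 135. 100.] [[294, 98, 27, 38]]
top scissors 0.55 [273. 220.] [372. 349.   5.] [[201, 265, 52, 29]]
top lizard 0.78 [236. 153.] [460. 514.   5.] [[132, 223, 33, 31]]
side lazy_susan 0.71 [191. 270.] [577. 169.  38.] [[189, 147, 149, 82]]
side tape_big 0.84 [201. 245.] [580. 271.  63.] [[224, 178, 46, 35]]
side washi_small 0.66 [182. 291.] [546. 130.  53.] [[282, 175, 17, 14]]
side washi_small 0.65 [286. 240.] [451. 476.  53.] [[225, 276, 24, 22]]
side crochet_ball 0.79 [146. 279.] [638.  26.  78.] [[264, 128, 33, 37]]
side posy 0.69 [171. 265.] [623. 116.  50.] [[251, 166, 24, 15]]
side thread_cone 0.56 [141. 223.] [742. 125. 100.] [[213,
[... 649 characters left out ...]
0000e+00]])}
{'clock': 0.9, 'qpos': array([-1.15539773e+00,  3.52997274e-01,  1.63337361e+00, -2.30406351e-05,
        1.15519836e+00, -2.40672063e-03]), 'qvel': array([-0.00071183, -0.00182614, -0.00029466, -0.0005432 , -0.00217705,
        0.00136753]), 'joint_efforts': array([ 2.85552778e-03, -6.05150127e+01, -3.42442846e+01,  1.84621758e-04,
        1.13734481e-03, -3.78393850e-05]), 'eef_pos': array([ 253.59432945, -571.26031134,  231.29398431]), 'tcp_rot': array([3.14156929e+00, 2.11358038e-05, 4.17814617e-01]), 'contact_force': array([ 0.27383649,  0.44322775, -0.91520624]), 'wrist_torque': array([0.0116968 , 0.02610962, 0.02133932]), 'grasp_force': 0.0, 'opening': 1.0039688973877605}
```

View pics/top0.png

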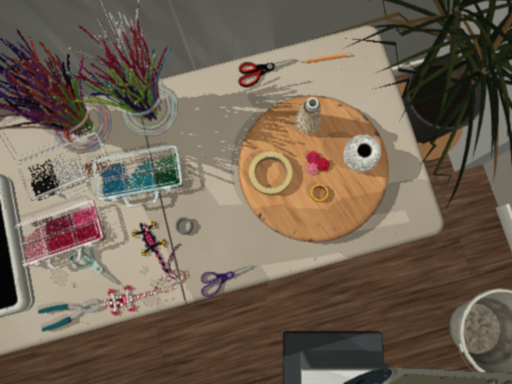

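View pics/side0.png

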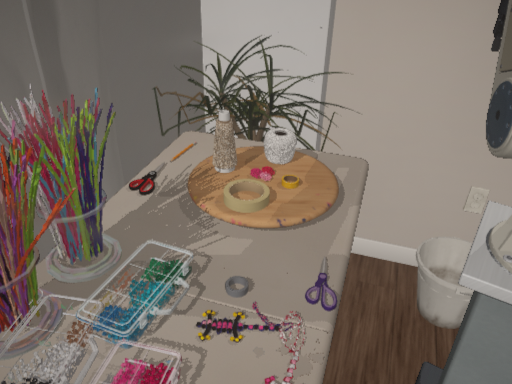

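The top view shows the disc centred near px (313,169), with the large tape at (270,173) on its left. The ball is on the right at (362,152), the small roll in front at (319,192) and the cone behind. The grey ring at (185,226) is the look-alike. Next I measure the geometry.

Run:
```python
from h import *
from scipy.optimize import least_squares
r.grab_frame("top")
def contour(l,i=0):
    m=r.silhouettes("top",l)[i]["region"].astype(np.uint8)
    cs,_=cv2.findContours(m,0,1);return max(cs,key=len)[:,0,::-1]
def fit(l,z,R,cpt=None):
    p=np.array([ray("top",q,z)[:2] for q in contour(l)])
    f=least_squares(lambda a:np.hypot(*(p-a[:2]).T)-a[2],[*p.mean(0),R],loss="soft_l1",f_scale=2)
    g=least_squares(lambda a:np.hypot(*(p-a[:2]).T)-R,p.mean(0),loss="soft_l1",f_scale=2)
    return f.x.round(1),g.x.round(1)
_,C=fit("lazy_susan",36,180);print(_,C)
for l,z,R in(("tape_big",60,51.5),("washi_small",53,20.5),("crochet_ball",75,42),("posy",48,31)):
    f,g=fit(l,z,R);d=g-C
    print(l,f,g,"rad",np.hypot(*d).round(),"ang",np.degrees(np.arctan2(d[1],d[0])).round(1))
print("robot dir",np.degrees(np.arctan2(-C[1],-C[0])))
```

```text
[623.9 123.6 179.7] [623.9 123.6]
tape_big [605.6 227.2  50.7] [605.6 227.1] rad 105.0 ang 100.0
washi_small [558.  112.6  18.1] [558.4 112.8] rad 66.0 ang -170.6
crochet_ball [648.8  11.9  42.3] [648.9  11.8] rad 115.0 ang -77.4
posy [632.  117.9  26. ] [631.9 117.1] rad 10.0 ang -39.1
robot dir -168.79430258693685
```

>>> carry_out(series=[[0, 0, 0.133, 0.66, -0.8, 0, 1], [0, 0, 0.133, 0.66, -0.8, 0, 1], [0, 0, 0.133, 0.66, -0.8, 0, 1], [0, 0, 0.133, 0.66, -0.8, 0, 1], [0, 0, 0.133, 0.66, -0.8, 0, 1], [0, 0, 0.133, 0.66, -0.8, 0, 1], [0, 0, 0.133, 0.66, -0.8, 0, 1]], force=20)

```text
clock: 2.08
eef_pos: [323.3, -322.7, 231.5]
tcp_rot: [3.141, -0.0, -0.001]
contact_force: [0.5, 0.3, 0.4]
opening: 0.002
grasp_force: 0.0
```

>>> carry_out(series=[[0, 0, 0, 0.4, -1, 0, 1], [0, 0, 0, 0.4, -1, 0, 1], [0, 0, 0, 0.4, -1, 0, 1], [0, 0, 0, 0.4, -1, 0, 1], [0, 0, 0, 0.4, -1, 0, 1]])

```text
clock: 2.7
eef_pos: [424.7, -69.9, 231.3]
tcp_rot: [-3.141, -0.0, 0.001]
contact_force: [0.3, -0.1, 0.3]
opening: 0.003
grasp_force: 0.0
```

>>> carry_out(series=[[0, 0, 0, 0.236, -1, 0, 1], [0, 0, 0, 0.236, -1, 0, 1], [0, 0, 0, 0.236, -1, 0, 1], [0, 0, 0, 0.236, -1, 0, 1], [0, 0, 0, 0.236, -1, 0, 1], [0, 0, 0, 0.236, -1, 0, 1]])

```text
clock: 3.45
eef_pos: [482.7, 177.9, 230.8]
tcp_rot: [3.141, 0.001, 0.0]
contact_force: [-1.1, -0.1, 0.6]
opening: -0.001
grasp_force: 0.0
```

>>> carry_out(series=[[0, 0, 0, 0, -0.112, 0, 1], [0, 0, 0, 0, -0.112, 0.3, 1], [0, 0, 0, 0, -0.112, 0.6, 1], [0, 0, 0, 0, -0.112, 0.66, 1], [0, 0, 0, 0, -0.112, 0.72, 1], [0, 0, 0, 0, -0.112, 0.72, 1], [0, 0, 0, 0, -0.112, 0.72, 1]])

```text
clock: 4.32
eef_pos: [483.6, 206.5, 52.9]
tcp_rot: [-3.141, -0.002, -0.001]
contact_force: [0.2, -0.7, 0.4]
opening: -0.001
grasp_force: 0.0
```

>>> carry_out(series=[[0, 0, 0, 0, 0, 0.03, 1], [0, 0, 0, 0, 0, 0.045, 1], [0, 0, 0, 0, 0, 0.054, 1], [0, 0, 0, 0, 0, 0.054, 1], [0, 0, 0, 0, 0, 0.054, 1]])

```text
clock: 4.95
eef_pos: [482.3, 206.6, 37.8]
tcp_rot: [-3.142, -0.0, 0.0]
contact_force: [-1.3, 1.1, 0.5]
opening: -0.003
grasp_force: 0.4
```

>>> carry_out(series=[[0, 0, 0, 0, 0, 0.004, 1], [0, 0, 0, 0, 0, 0.004, 1], [0, 0, 0, 0, 0, 0.004, 1]])

```text
clock: 5.32
eef_pos: [482.6, 207.1, 37.6]
tcp_rot: [-3.141, -0.001, -0.0]
contact_force: [-3.3, 3.7, 11.8]
opening: -0.0
grasp_force: 5.6
```

Run:
```python
from h import *
C=np.array([623.9,123.6]);a0=149.6;R=164
P=lambda a:C+R*np.array([np.cos(np.radians(a)),np.sin(np.radians(a))])
for k in range(3):
    b=a0+30*k
    for i in range(1,9):
        d=(P(b+30*i/8)-P(b))/250;print([round(d[0],3),round(-d[1],3)],end=' ')
    print()
```

```text
[np.float64(-0.02), np.float64(0.038)] [np.float64(-0.038), np.float64(0.077)] [np.float64(-0.054), np.float64(0.117)] [np.float64(-0.067), np.float64(0.158)] [np.float64(-0.077), np.float64(0.199)] [np.float64(-0.084), np.float64(0.242)] [np.float64(-0.088), np.float64(0.284)] [np.float64(-0.09), np.float64(0.327)] 
[np.float64(0.001), np.float64(0.043)] [np.float64(0.005), np.float64(0.086)] [np.float64(0.012), np.float64(0.128)] [np.float64(0.021), np.float64(0.17)] [np.float64(0.033), np.float64(0.211)] [np.float64(0.048), np.float64(0.251)] [np.float64(0.066), np.float64(0.291)] [np.float64(0.086), np.float64(0.329)] 
[np.float64(0.022), np.float64(0.037)] [np.float64(0.047), np.float64(0.072)] [np.float64(0.074), np.float64(0.105)] [np.float64(0.103), np.float64(0.137)] [np.float64(0.134), np.float64(0.166)] [np.float64(0.167), np.float64(0.194)] [np.float64(0.202), np.float64(0.219)] [np.float64(0.238), np.float64(0.242)]
```

>>> carry_out(series=[[0, 0, 0, -0.02, 0.038, 0, 1], [0, 0, 0, -0.038, 0.077, 0, 1], [0, 0, 0, -0.054, 0.117, 0, 1], [0, 0, 0, -0.067, 0.158, 0, 1], [0, 0, 0, -0.077, 0.199, 0, 1], [0, 0, 0, -0.084, 0.242, 0, 1], [0, 0, 0, -0.088, 0.284, 0, 1], [0, 0, 0, -0.09, 0.327, 0, 1]])

```text
clock: 6.32
eef_pos: [460.8, 124.8, 37.6]
tcp_rot: [-3.141, -0.002, 0.0]
contact_force: [1.4, 0.5, 10.2]
opening: -0.001
grasp_force: 4.7
```

```bash
cat > look.py <<'E'
import sys
from h import *
im=r.grab_frame("top");cv2.imwrite("pics/"+sys.argv[1],im[:,:,::-1])
C=np.array([623.9,123.6])
for l,z in(("tape_big",60),("washi_small",53),("crochet_ball",75),("thread_cone",150)):
    for s in r.silhouettes("top",l)[:1]:
        cs,_=cv2.findContours(s["region"].astype(np.uint8),0,1);c,rad=cv2.minEnclosingCircle(max(cs,key=len))
        p=ray("top",(c[1],c[0]),z)[:2];d=p-C
        print(l,round(s["score"],2),p.round(),"r",np.hypot(*d).round(),"ang",(np.degrees(np.arctan2(d[1],d[0]))%360).round(1))
s=r.sense();print(s["eef_pos"].round(1),s["contact_force"].round(1),s["clock"])
E
python3 look.py a.png
```

```text
tape_big 0.72 [556. 203.] r 105.0 ang 130.7
washi_small 0.66 [578.  78.] r 65.0 ang 224.8
crochet_ball 0.78 [700.  37.] r 116.0 ang 311.2
thread_cone 0.64 [694. 193.] r 99.0 ang 44.6
[460.9 124.8  37.7] [ 0.6 -0.7 11.1] 6.575
```

>>> carry_out(series=[[0, 0, 0, 0.001, 0.043, 0, 1], [0, 0, 0, 0.005, 0.086, 0, 1], [0, 0, 0, 0.012, 0.128, 0, 1], [0, 0, 0, 0.021, 0.17, 0, 1], [0, 0, 0, 0.033, 0.211, 0, 1], [0, 0, 0, 0.048, 0.251, 0, 1], [0, 0, 0, 0.066, 0.291, 0, 1], [0, 0, 0, 0.086, 0.329, 0, 1]])

```text
clock: 7.58
eef_pos: [482.8, 42.3, 37.7]
tcp_rot: [-3.141, -0.003, -0.0]
contact_force: [0.3, 1.1, 8.8]
opening: -0.001
grasp_force: 4.2
```

>>> carry_out(series=[[0, 0, 0, 0.022, 0.037, 0, 1], [0, 0, 0, 0.047, 0.072, 0, 1], [0, 0, 0, 0.074, 0.105, 0, 1], [0, 0, 0, 0.103, 0.137, 0, 1], [0, 0, 0, 0.134, 0.166, 0, 1], [0, 0, 0, 0.167, 0.194, 0, 1], [0, 0, 0, 0.202, 0.219, 0, 1], [0, 0, 0, 0.202, 0.219, 0, 1]])

```text
clock: 8.57
eef_pos: [533.8, -12.6, 37.7]
tcp_rot: [3.142, -0.003, -0.001]
contact_force: [0.9, 0.8, 10.3]
opening: -0.004
grasp_force: 5.0
```

```bash
python3 look.py b.png
```

```text
tape_big 0.9 [521. 108.] r 104.0 ang 188.6
washi_small 0.73 [615. 126.] r 10.0 ang 162.8
crochet_ball 0.9 [740. 137.] r 117.0 ang 6.6
thread_cone 0.59 [603. 229.] r 107.0 ang 101.3
[533.  -12.2  37.7] [0.7 0.  8.6] 8.825
```

View pics/b.png

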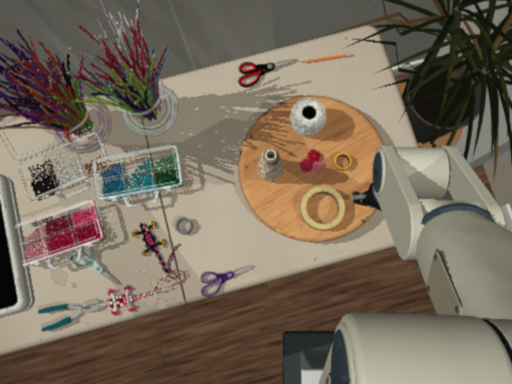

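The tape is at about 189° and r≈104 mm, and everything else is still upright on the disc. The fingertips at px (365,197) are clear of the roll, so I lift off.

>>> carry_out(series=[[0, 0, 0, 0, 0, -0.02, 1], [0, 0, 0, 0, 0, -0.1, 1], [0, 0, 0, 0, 0, -0.3, 1], [0, 0, 0, 0, 0, -0.5, 1], [0, 0, 0, 0, 0, -0.5, 1], [0, 0, 0, 0, 0, -0.5, 1], [0, 0, 0, 0, 0, -0.5, 1]])

```text
clock: 9.7
eef_pos: [530.6, -12.2, 160.3]
tcp_rot: [-3.142, 0.003, -0.0]
contact_force: [-0.4, 0.4, -0.9]
opening: -0.002
grasp_force: 0.0
```

```bash
python3 look.py c.png
```

```text
tape_big 0.94 [521. 108.] r 104.0 ang 188.4
washi_small 0.5 [482. 431.] r 339.0 ang 114.8
crochet_ball 0.66 [739. 134.] r 115.0 ang 5.4
thread_cone 0.67 [606. 230.] r 108.0 ang 99.6
[531.4 -12.2 161.1] [ 0.1 -0.2 -0.3] 9.95
```

>>> carry_out(series=[[0, 0, 0, -0.042, -0.16, 0, 1], [0, 0, 0, -0.042, -0.32, 0, 1], [0, 0, 0, -0.042, -0.48, 0, 1], [0, 0, 0, -0.042, -0.48, 0, 1], [0, 0, 0, -0.042, -0.48, 0.12, 1], [0, 0, 0, -0.042, -0.48, 0.22, 1], [0, 0, 0, -0.042, -0.48, 0.27, 1], [0, 0, 0, -0.042, -0.48, 0.27, 1]])

```text
clock: 10.95
eef_pos: [520.8, 107.1, 93.6]
tcp_rot: [3.141, 0.002, -0.001]
contact_force: [1.6, 0.0, -0.3]
opening: -0.0
grasp_force: 0.0
```

>>> carry_out(series=[[0, 0, 0, 0, 0, 0, 1], [0, 0, 0, 0, 0, 0, 1], [0, 0, 0, 0, 0, 0, 1], [0, 0, 0, 0, 0, 0, 1], [0, 0, 0, 0, 0, 0, 1], [0, 0, 0, 0, 0, 0, 1], [0, 0, 0, 0, 0, 0, 1], [0, 0, 0, 0, 0, 0, 1]])

```text
clock: 11.95
eef_pos: [521.3, 107.7, 94.3]
tcp_rot: [3.142, 0.0, -0.0]
contact_force: [0.6, -0.0, -1.6]
opening: 0.002
grasp_force: 0.0
```

Run:
```python
from h import *
im=r.grab_frame("side");cv2.imwrite("pics/d.png",cv2.resize(im[80:260,150:390,::-1],None,fx=3,fy=3))
```

```text
(no output)
```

View pics/d.png

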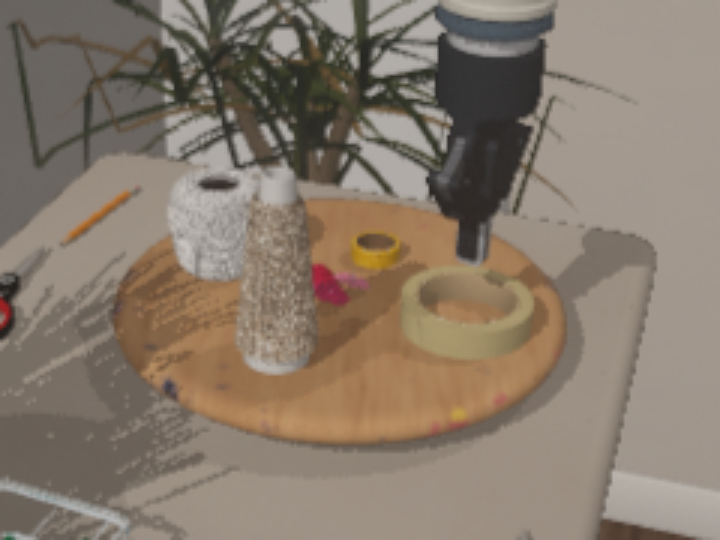

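The closed fingertips (crop px 472,260) hang clear above the middle of the tape (467,310). The cone, ball, small roll and posy all stand on the disc. I keep pointing, then withdraw upwards and to the right.

>>> carry_out(series=[[0, 0, 0, 0, 0, 0, 1], [0, 0, 0, 0, 0, 0, 1], [0, 0, 0, 0, 0, 0, 1], [0, 0, 0, 0, 0, 0, 1], [0, 0, 0, 0, 0, 0, 1], [0, 0, 0, 0, 0, 0, 1], [0, 0, 0, 0, 0, 0, 1], [0, 0, 0, 0, 0, 0, 1]])

```text
clock: 13.0
eef_pos: [521.3, 107.7, 94.3]
tcp_rot: [3.142, 0.0, 0.0]
contact_force: [-0.7, 0.3, 0.5]
opening: 0.001
grasp_force: 0.0
```

>>> carry_out(series=[[0, 0, 0, 0, 0, 0, 1], [0, 0, 0, 0, 0, 0, 1], [0, 0, 0, 0, 0, 0, 1], [0, 0, 0, 0, 0, 0, 1], [0, 0, 0, 0, 0, 0, 1], [0, 0, 0, 0, 0, 0, 1], [0, 0, 0, 0, 0, 0, 1], [0, 0, 0, 0, 0, 0, 1]])

```text
clock: 14.0
eef_pos: [521.3, 107.7, 94.3]
tcp_rot: [3.142, -0.0, 0.0]
contact_force: [-0.3, 0.9, -0.2]
opening: -0.003
grasp_force: 0.0
```

>>> carry_out(series=[[0, 0, 0, 0, 0, -0.2, 1], [0, 0, 0, 0, 0, -0.45, 1], [0, 0, 0, -0.1, 0.25, -0.6, 1], [0, 0, 0, -0.2, 0.5, -0.6, 1], [0, 0, 0, -0.3, 0.75, -0.6, 1], [0, 0, 0, -0.4, 1, -0.6, 1], [0, 0, 0, -0.4, 1, -0.6, 1], [0, 0, 0, -0.4, 1, -0.6, 1]])

```text
clock: 15.0
eef_pos: [420.6, -143.6, 244.4]
tcp_rot: [3.141, -0.0, -0.003]
contact_force: [0.8, 0.3, 0.4]
opening: 0.003
grasp_force: 0.0
```

>>> carry_out(series=[[0, 0, 0, 0, 0, 0, 1], [0, 0, 0, 0, 0, 0, 1], [0, 0, 0, 0, 0, 0, 1], [0, 0, 0, 0, 0, 0, 1]])

```text
clock: 15.5
eef_pos: [421.5, -141.8, 244.2]
tcp_rot: [-3.142, 0.0, 0.001]
contact_force: [0.1, -0.2, 0.0]
opening: -0.002
grasp_force: 0.0
```

```bash
python3 look.py e.png
```

```text
tape_big 0.57 [521. 108.] r 104.0 ang 188.7
washi_small 0.5 [633.  55.] r 69.0 ang 277.8
crochet_ball 0.7 [739. 136.] r 116.0 ang 6.4
thread_cone 0.65 [605. 230.] r 108.0 ang 99.9
[ 421.3 -142.2  244.3] [-0.1  0.1  0.9] 15.75
```

```bash
python3 -c "
from rig import r
print(r.sign_off())"
```

```text
the job is handed in; nothing more can be done
None
```

I turned the disc about 88° anticlockwise, so the large tape now lies on the near side; I pointed at its middle for three seconds, drew the hand back about 30 cm and handed the job in, with nothing but the disc touched as far as the forces and pictures show (no verdict was returned).

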